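# Read the last cell: shut the photometer and hold its cell rod at the third ring

### The arm

A 6-joint arm with a two-finger parallel gripper is mounted at the origin on the work surface. World frame = base frame: x ahead of the robot, y to its left, z up, the work surface at z = 0. Lengths are in mm, angles in rad, forces in N, time in s.
With the tool pointing down it reaches from about 375 to 750 mm from the base axis. Payload 9 kg.
Tool frame: the origin (TCP) lies between the finger pads; the fingertips stand 14 mm ahead of it and the grasp point (between the pads) lies 5 mm behind it; y points along the fingers, z is the direction in which the jaws open and shut, and the axes are right-handed (so a half turn about y gives the same grasp; the last joint's range is limited). The gripper opens to 85 mm and grips with 20 to 120 N. Pads are 22 mm wide; open, the fingers measure 114 mm over their backs; the gripper's body (76 mm by 85 mm) begins 54 mm behind the grasp point. The pads swing forward as they close: fully open they stand 13 mm farther back than shut.
Start: joints at [-1.537, 0.104, 0.097, 1.564, 0, 1.353], TCP at [149.497, -581.107, 245.331] pointing down, gripper open.
Joint ranges: [-2.99, 2.99], [-0.84, 1.86], [-1.1, 1.16], [-1.84, 2.11], [-1.51, 1.56], [-3.14, 3.14]. Speed limits (rad/s): [2.22, 2.22, 2.57, 3.14, 3.14, 3.14].

### API

Orientations are given as a 3x3 rotation matrix whose columns are the frame's x, y, z axes.
In Python, from bench import env gives the robot as it stands. The module is installed in compiled form; this text tells all that it offers.
- The arm moves only by the tool jog_arm, never from a script. Its argument "series" is a list of rows, each a list of 2 entries, a list of its own where there are three numbers: the shift along the tool's x, y, z in m, then the turn, a rotation vector about the tool's x, y, z in degrees. In form: [[[x, y, z], [rx, ry, rz]], ...]. A call has 1 to 5 rows; each row shifts and turns the commanded pose from where the row before left it, along the tool's axes as they then stand; what a row does not reach is not made up. A row lasts 1/10 s, in which the tool goes at most 50 mm and 8.59 degrees, less where a joint would pass 70% of its speed; a pose out of reach is approached as far as the arm can. A call is refused whole if a number of a shift passes 0.05 or a number of a turn 8.59, either way. A call with a gripper value outside its range is refused whole. "fingers" is the opening, from 0 (shut) to 1 (fully open), set as the call begins (left out, the last holds). The fingers move at their own pace and stop on an object; the grip force is fixed at half the most. Time passes only in rows, so rows that do not move let the fingers close. It gives the time, the measured TCP pose, the force and the opening at its end, in the units of the state.
- env.read_state(): the state, without advancing time (a new reading comes with each control period).
- env.snapshot(name): name is "side" or "top"; returns (picture, depth): 400x640x3 uint8, red, green, blue; 400x640 float32, mm along the optical axis (not along the pixel's ray), 0 where there is no reading.
- env.camera_model(name): a dict with "fx", "fy", "cx", "cy" (pixels), "k1" (the pictures are not rectified: a ray, as slopes to the right and down, at radius r is drawn at 1 + k1 r^2 times it, then the intrinsics apply), "T" (4x4, takes a point from camera to world coordinates). Camera axes: x right, y down, z forward; pixel columns grow to the right and rows downward; lengths in mm; the calibration is good to about 2 mm. A picture is of the moment at which its call begins. camera_model takes no time and is no camera call.
- env.finish_job(): hands the job in, once; it reports no verdict.
Trained networks look in the newest picture that a camera, given by its name, has taken for a name from the list of things; names that differ only in an ending like _2 or _b are one class to them, and where a whole thing is asked for, a point or a joint stands for the part that bears it (a point fixed in the world has none). Each returns a list of dicts, best first, with "confidence" (0 to 1); they miss things now and then, are a little off and sometimes report something else, mostly with a low value. They report only what shows in the picture. A call takes as long as a camera call.
- env.masks_of(camera, target): "pixels" (400x640 bool, what is visible of it) and "position" ([column, row] in pixels, amid what is visible of it).
- env.mark_of(camera, target): "position" ([column, row] in pixels: a listed point, or the origin of a listed thing).
The state is a dict: "t": time; "q": joint angles; "qd": joint speeds; "effort": joint torques, N m; "eef_pos": TCP position; "tool_rot": TCP orientation; "force": force on the tool from outside, world axes, zero at the start; "torque": the same for the moment, N m; "grip_width": finger opening in mm.
Only numpy, scipy, OpenCV 4.12 (cv2) and the standard library are available. Lean on these libraries where they do the work, as an engineer would, in place of code of your own. Each camera call takes 0.05 s, during which the arm holds its last target.

### The job

The cuvettes are loaded: close the photometer's lid fully, then squeeze the lock button on the side of the draw rod's grip and pull the rod straight out until its third ring mark is at the mouth of the guide barrel. The rod is sprung and runs back when let go, so finish while still holding it steady at that mark; leave everything else on the bench where it stands.

Things in the scene. Friction and masses are not known exactly. Their poses are not given: they have to be found in the camera images.
- photometer: White bench photometer, fixed, 300 deep (own x) x 360 wide (own y) x 138 mm high. Origin: centre of its underside, on the bench; own z up, front faces own -x. Its +y half holds the cell compartment under the lid (front wall at x = -150, 120 mm high); its -y half is a sloping keypad and display, 70 mm high at the front.
- lid (a joint): Grey lid of the cell compartment: 0 = fully shut, grows as its front edge lifts (starts at 0.75 to 1.2, stops at 1.35 rad). A stiff hinge (0.3 N m friction) keeps it at any angle; 2 to 8 N near the front edge moves it. Hinge axis along the photometer's y, at x = 14, z = 138 mm. The lid is centred at y = 75, 130 mm wide and 18 mm thick; its outer face passes through the hinge axis.
- lid_lip (a point): Middle of the front tip of the lid: 182 mm from the hinge, 8 mm below the plane of the lid's outer face. The full-width lid ends 170 mm from the hinge; the last 12 mm are a lip 70 mm wide, 8 mm thick. Lid shut, this point lies at photometer x = -168, y = 75, z = 130 mm.
- barrel_mouth (a point): Centre of the mouth of the guide barrel, a fixed aluminium tube (26 mm across, 55 mm long, a 42 x 28 mm catch housing at its end) on the photometer's front: at photometer x = -205, y = 75, z = 75 mm, on the rod's axis. The rod comes out here along the photometer's -x; its ring marks are read here. Axes as the photometer's.
- draw_rod (a joint): Metres that the steel rod (13 mm across) is drawn out: 0 = home, locked, as at the start; end stop 0.075. Three black rings, 2.4 mm wide, hidden in the barrel at home: ring 1 is level with the mouth at 0.020, ring 2 at 0.040, ring 3 at 0.060. A spring pulls it home with 3 to 4.5 N. The catch locks it (within 2 mm) only at home; freed, it slides and, let go, runs back to 6 mm or less.
- grip_head: Black grip on the rod's outer end: 44 long (own x, along the rod) x 28 wide (own y) x 26 mm high; origin at its centre, axes as the photometer's. At home its centre is 22.5 mm in front of the barrel's mouth, 75 mm above the bench; it moves with the rod. The lock button is on its -y side. Take it from above, fingers closing along y: one on the button, one on the plain +y side.
- lock_button (a joint): Grey lock button amid the -y side of the grip, 20 long x 15 mm high. 0 = out (7 mm proud, 35 mm over grip and button), 0.006 = fully in (1 mm proud, 29 mm over all). It frees the rod from about 0.004 on; 3 N starts it, 6.6 N presses it fully, and it springs out when let go. Pinching the grip across its width presses it in.
- cuvette_rack_c (a point): Middle of a loose white cuvette rack, 52 x 120 x 48 mm, near the front of the photometer on its keypad side.
- beaker_c (a point): Middle of a loose empty glass beaker, 62 mm across, 78 mm high, at the photometer's front corner on its lid side.
- tip_box_c (a point): Middle of a loose box of pipette tips, 122 x 82 x 72 mm, beside the photometer's lid side.
- refractometer_c (a point): Middle of a loose hand refractometer, 185 x 82 x 49 mm, to the robot's right.
- reagent0_c (a point): Middle of a loose brown reagent bottle, 62 mm across, 135 mm high.
- reagent1_c (a point): Middle of a second brown reagent bottle like the first.
- wash_bottle_c (a point): Middle of a loose white wash bottle, 68 mm across, 150 mm high without its spout.

How it is judged:
By the outcome, as a careful person would: the job done as asked, in the order asked, and still so for the second after the job is handed in, while the arm keeps its last pose, push and grip.
It also fails if it takes over 51 s, if anything falls off the work surface, if the arm or the gripper's body presses on something with over 40 N, if the wrist force passes 120 N, or if a joint passes its speed limit or range.

## Working session

There is one attempt and no reset: what is moved stays moved. The work goes in short steps, Python scripts to look and compute and a tool call to move; the robot and the scene stay as the last step left them, time stands still between calls to the robot, and variables do not carry over. Pictures are saved under pics/ and viewed, and the job is handed in when it is done.

Besides the shell and the picture viewer there is one more tool, called after "Call:" by a JSON object that holds its "api" and its "payload", one argument or row to a line. jog_arm: Moves the arm, as the interface text tells. Its arguments: {"type":"object","properties":{"series":{"type":"array","items":{"type":"array"}},"fingers":{"type":"number"}},"required":["series"]}

```bash
mkdir -p pics; ls
python3 - <<'E'
from bench import env
import cv2,numpy as np
s=env.read_state();print(s['t'],s['eef_pos'],s['tool_rot'],s['grip_width'],s['force'])
for n in("side","top"):
    p,d=env.snapshot(n);cv2.imwrite(f"pics/{n}0.png",p[:,:,::-1]);np.save(f"pics/{n}0.npy",d)
    m=env.camera_model(n);print(n,m)
    for t in("photometer","lid_lip","barrel_mouth","grip_head","lock_button","beaker_c","cuvette_rack_c"):
        r=env.mark_of(n,t);print(t,[(x['position'],round(x['confidence'],2)) for x in r[:2]])
E
```

```text
pics
0.0 [ 149.47147442 -580.74772187  244.52572151] [[-9.68471128e-01 -4.64108504e-05  2.49125817e-01]
 [-2.49125651e-01  1.34918465e-03 -9.68470232e-01]
 [-2.91169201e-04 -9.99999089e-01 -1.31820851e-03]] 85.19368505229703 [ 0.68183186 -0.02275581  0.42770383]
side {'fx': 405.58467916765943, 'fy': 405.58467916765943, 'cx': 318.774766954588, 'cy': 198.90426055095563, 'k1': -0.09138121222316135, 'T': array([[-9.45941459e-01, -2.55511591e-01,  1.99771325e-01,
         3.24562808e+02],
       [-3.24337238e-01,  7.45842683e-01, -5.81828195e-01,
         7.10679064e+02],
       [-3.34133738e-04, -6.15168691e-01, -7.88395440e-01,
         1.14417414e+03],
       [ 0.00000000e+00,  0.00000000e+00,  0.00000000e+00,
         1.00000000e+00]])}
photometer [([260.3, 306.7], 0.63), ([355.7, 133.0], 0.49)]
lid_lip [([290.0, 231.8], 0.62), ([345.4, 325.8], 0.58)]
barrel_mouth [([303.1, 246.4], 0.92)]
grip_head [([306.1, 240.1], 0.69), ([264.4, 234.9], 0.34)]Traceback (most recent call last):
  File "<stdin>", line 8, in <module>
ValueError: it knows: barrel_mouth, beaker, cuvette_rack, grip_head, lid_lip, photometer, reagent0, reagent1, refractometer, tip_box, wash_bottle
```

View pics/side0.png

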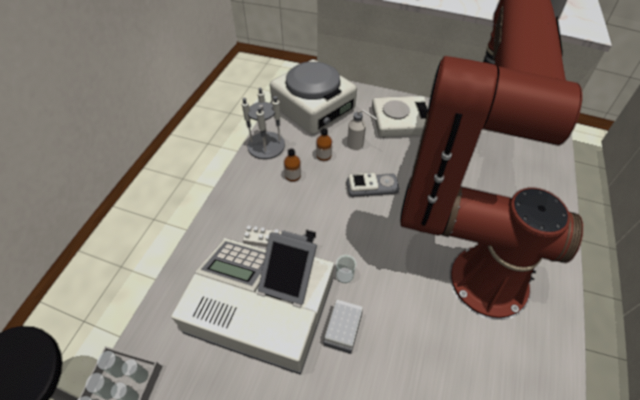

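```bash
cat > h.py <<'E'
from bench import env
import cv2,numpy as np
def world(n,uv,dep):
    m=env.camera_model(n);K=np.array([[m['fx'],0,m['cx']],[0,m['fy'],m['cy']],[0,0,1]])
    # invert r*(1+k1 r^2)
    q=cv2.undistortPoints(np.array([[uv]],float),K,np.array([m['k1'],0,0,0]))[0,0]
    c=np.array([q[0]*dep,q[1]*dep,dep]);return m['T'][:3,:3]@c+m['T'][:3,3]
def atz(n,uv,z):
    a=world(n,uv,1.);b=world(n,uv,1000.);return a+(b-a)*(z-a[2])/(b[2]-a[2])
def proj(n,P):
    m=env.camera_model(n);T=np.linalg.inv(m['T']);c=T[:3,:3]@np.array(P,float)+T[:3,3]
    a=c[:2]/c[2];a=a*(1+m['k1']*(a@a));return np.array([a[0]*m['fx']+m['cx'],a[1]*m['fy']+m['cy']])
def snap(n,tag):
    p,d=env.snapshot(n);cv2.imwrite(f"pics/{n}{tag}.png",p[:,:,::-1]);np.save(f"pics/{n}{tag}.npy",d);return p,d
E
python3 - <<'E'
from h import *
p,d=snap("top",0)
m=env.camera_model("top");print(m['T'],m['fx'])
for t in("photometer","lid_lip","barrel_mouth","grip_head","beaker","cuvette_rack"):
    r=env.mark_of("top",t);print(t,[(x['position'],round(x['confidence'],2)) for x in r[:2]])
E
```

```text
[[-2.05914964e-03 -9.93091350e-01  1.17325744e-01  4.51399739e+02]
 [-9.99975551e-01  2.82892219e-03  6.39483572e-03 -7.36137314e+01]
 [-6.68256144e-03 -1.17309708e-01 -9.93072896e-01  1.37167303e+03]
 [ 0.00000000e+00  0.00000000e+00  0.00000000e+00  1.00000000e+00]] 428.149826166041
photometer [([210.3, 187.9], 0.88), ([367.0, 151.5], 0.36)]
lid_lip [([227.8, 199.4], 0.81), ([381.3, 247.2], 0.4)]
barrel_mouth [([270.2, 205.1], 0.85)]
grip_head [([283.4, 207.1], 0.8)]
beaker [([263.5, 249.0], 0.75)]
cuvette_rack [([276.9, 156.1], 0.61), ([366.4, 151.6], 0.2)]
```

Run:
```python
from h import *
p=cv2.imread("pics/top0.png");cv2.imwrite("pics/top0z.png",cv2.resize(p[90:310,80:340],None,fx=3,fy=3*0.9,interpolation=cv2.INTER_CUBIC)[:594,:780])
p=cv2.imread("pics/side0.png");cv2.imwrite("pics/side0z.png",cv2.resize(p[210:400,160:400],None,fx=3,fy=3,interpolation=cv2.INTER_CUBIC))
```

```text
(no output)
```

View pics/top0z.png

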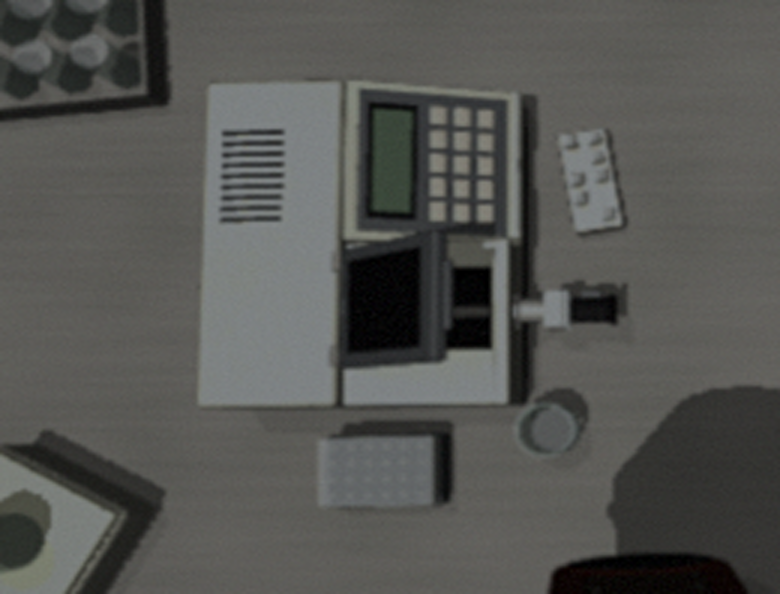

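View pics/top0.png

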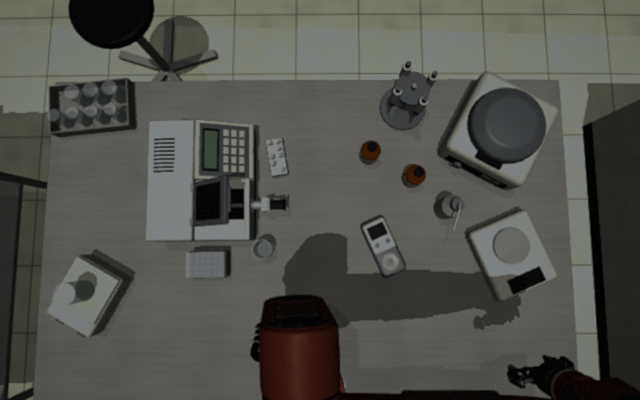

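View pics/side0z.png

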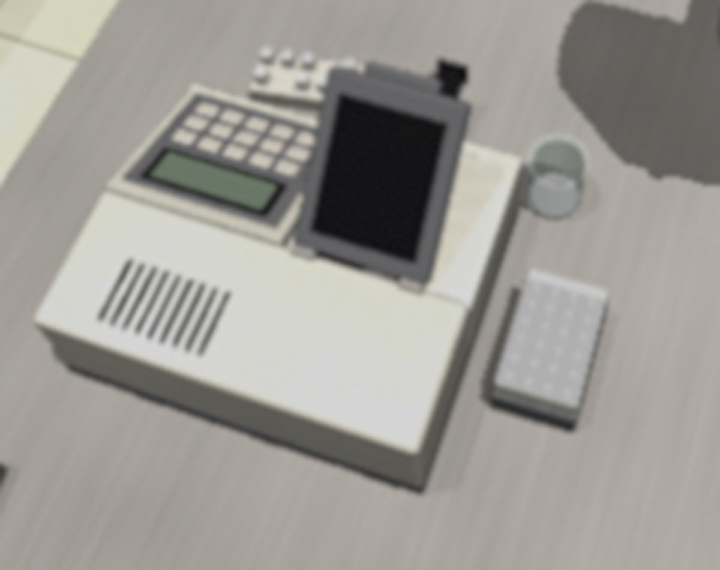

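Run:
```python
from h import *
from scipy.optimize import least_squares
d=np.load("pics/top0.npy")
for t,uv,z in(("mouth",(270.2,205.1),75),("grip",(283.4,207.1),75),("lip",(227.8,199.4),250),("photometer",(210.3,187.9),0)):
    print(t,atz("top",uv,z),world("top",uv,d[int(uv[1]),int(uv[0])]))
V,U=np.mgrid[100:300,100:320]
m=env.camera_model("top");K=np.array([[m['fx'],0,m['cx']],[0,m['fy'],m['cy']],[0,0,1]])
uv=np.stack([U.ravel(),V.ravel()],1).astype(float)
q=cv2.undistortPoints(uv[:,None],K,np.array([m['k1'],0,0,0]))[:,0]
dd=d[100:300,100:320].ravel();P=np.c_[q*dd[:,None],dd]@m['T'][:3,:3].T+m['T'][:3,3];P[dd==0]=-999
np.save("pics/P.npy",P)
for lo,hi in((128,148),(112,127)):
    k=((P[:,2]>lo)&(P[:,2]<hi)).reshape(U.shape).astype(np.uint8)
    n,l,s,c=cv2.connectedComponentsWithStats(k,connectivity=4);i=1+np.argmax(s[1:,4])
    pp=P[(l==i).ravel()];r=cv2.minAreaRect(pp[:,:2].astype(np.float32));print(lo,len(pp),np.median(pp[:,2]),r,cv2.boxPoints(r))
k=(P[:,2]>60)&(P[:,2]<110)
```

```text
mouth [571.75717221 100.91744939  75.        ] [571.00114983  99.8211359   83.145021  ]
grip [565.54740468  60.62788837  75.        ] [563.97876129  58.78310927  92.81917794]
lip [570.90724415 189.7797098  250.        ] [570.41041265 188.68469775 254.66315895]
photometer [635.19755806 306.40388599   0.        ] [606.85399449 247.80115869 211.52645771]
128 6287 137.18807773733693 ((644.4061889648438, 371.69000244140625), (362.1050109863281, 174.44400024414062), 0.7863878607749939) [[462.17365 456.4189 ]
 [464.5678  281.99136]
 [826.63873 286.9611 ]
 [824.24457 461.38864]]
112 1362 118.74307257542432 ((556.2831420898438, 238.67303466796875), (180.08050537109375, 162.4281463623047), 0.818326473236084) [[465.09216 318.59286]
 [467.412   156.1813 ]
 [647.4741  158.7532 ]
 [645.1543  321.16476]]
```

```bash
cat >> h.py <<'E'
from scipy.spatial.transform import Rotation as Rot
YAW=np.deg2rad(90.79);AX=np.array([np.cos(YAW),np.sin(YAW),0]);AY=np.array([-AX[1],AX[0],0]);O=np.array([645.3,308.9,0])
def pw(x,y,z): return O+x*AX+y*AY+np.array([0,0,z])
# wanted tool rotation: y down, z = -AY
RT=np.stack([np.cross([0,0,-1.],-AY),[0,0,-1.],-AY],1)
def plan(way,start=None):
    """way: list of TCP points; prints rows (m, deg) from the current measured pose"""
    s=env.read_state();p=np.array(s['eef_pos']) if start is None else np.array(start,float);R=np.array(s['tool_rot'])
    rv=Rot.from_matrix(R.T@RT).as_rotvec(degrees=True);n=len(way);print("rot left",rv.round(2))
    for w in way:
        sh=R.T@(np.array(w)-p)/1000;print([list(map(float,sh.round(4))),list(map(float,(rv/n).round(2)))])
        R=R@Rot.from_rotvec(rv/n,degrees=True).as_matrix();p=np.array(w,float)
def st():
    s=env.read_state();print('t',round(s['t'],2),'pos',s['eef_pos'].round(1),'F',s['force'].round(1),'w',round(s['grip_width'],1))
E
python3 - <<'E'
from h import *
st()
print(RT.round(3),pw(-205,75,75),pw(-227.5,75,75))
for uv in((263.5,249),(276.9,156.1)):print(atz("top",uv,40))
a=np.deg2rad(np.linspace(-75.6,np.degrees(np.arctan2(200,572)),21))[1:];r=np.linspace(600,606,21)[1:];z=np.linspace(245,330,9)[1:];z=np.r_[z,[330]*12]
plan(np.c_[r*np.cos(a),r*np.sin(a),z])
E
```

```text
t 0.6 pos [ 149.5 -581.1  245.3] F [-0.1  0.   0.9] w 85.4
[[ 0.014  0.     1.   ]
 [-1.     0.     0.014]
 [ 0.    -1.    -0.   ]] [573.13360024 102.88541133  75.        ] [573.44382269  80.38755005  75.        ]
[438.81059157 124.67823374  40.        ]
[730.85861393  86.40315231  40.        ]
rot left [-1.000e-02 -7.636e+01  0.000e+00]
[[-0.0494, -0.0103, -0.0018], [-0.0, -3.82, 0.0]]
[[-0.0496, -0.0106, -0.0025], [-0.0, -3.82, 0.0]]
[[-0.0496, -0.0106, -0.0033], [-0.0, -3.82, 0.0]]
[[-0.0496, -0.0106, -0.0041], [-0.0, -3.82, 0.0]]
[[-0.0495, -0.0106, -0.0049], [-0.0, -3.82, 0.0]]
[[-0.0495, -0.0106, -0.0057], [-0.0, -3.82, 0.0]]
[[-0.0494, -0.0106, -0.0065], [-0.0, -3.82, 0.0]]
[[-0.0493, -0.0106, -0.0073], [-0.0, -3.82, 0.0]]
[[-0.0492, -0.0, -0.0081], [-0.0, -3.82, 0.0]]
[[-0.0491, -0.0, -0.0089], [-0.0, -3.82, 0.0]]
[[-0.049, -0.0, -0.0097], [-0.0, -3.82, 0.0]]
[[-0.0488, -0.0, -0.0105], [-0.0, -3.82, 0.0]]
[[-0.0487, -0.0, -0.0113], [-0.0, -3.82, 0.0]]
[[-0.0485, -0.0, -0.0121], [-0.0, -3.82, 0.0]]
[[-0.0483, -0.0, -0.0129], [-0.0, -3.82, 0.0]]
[[-0.0481, -0.0, -0.0137], [-0.0, -3.82, 0.0]]
[[-0.0479, -0.0, -0.0145], [-0.0, -3.82, 0.0]]
[[-0.0477, -0.0, -0.0153], [-0.0, -3.82, 0.0]]
[[-0.0475, -0.0, -0.016], [-0.0, -3.82, 0.0]]
[[-0.0472, -0.0, -0.0168], [-0.0, -3.82, 0.0]]
```

Call:
{"api": "jog_arm", "payload": {
  "series": [
    [[-0.046, -0.012, -0.002], [0, -3.8, 0]],
    [[-0.046, -0.012, -0.003], [0, -3.8, 0]],
    [[-0.046, -0.012, -0.003], [0, -3.8, 0]],
    [[-0.046, -0.012, -0.004], [0, -3.8, 0]],
    [[-0.046, -0.012, -0.005], [0, -3.8, 0]]
  ],
  "fingers": 0
}}

```text
t: 1.1
eef_pos: [356.5, -478.7, 305.7]
tool_rot: [[-0.833, 0.0, 0.553], [-0.553, -0.0, -0.833], [0.0, -1.0, 0.0]]
force: [0.1, -0.9, 1.3]
grip_width: 12.5
```

Call:
{"api": "jog_arm", "payload": {
  "series": [
    [[-0.046, -0.012, -0.006], [0, -3.8, 0]],
    [[-0.046, -0.012, -0.006], [0, -3.8, 0]],
    [[-0.046, -0.004, -0.007], [0, -3.8, 0]],
    [[-0.046, 0, -0.008], [0, -3.8, 0]],
    [[-0.046, 0, -0.009], [0, -3.8, 0]]
  ]
}}

```text
t: 1.6
eef_pos: [505.0, -301.2, 333.4]
tool_rot: [[-0.608, 0.0, 0.794], [-0.794, -0.0, -0.608], [0.0, -1.0, 0.001]]
force: [0.2, 0.1, -0.3]
grip_width: 0.2
```

Call:
{"api": "jog_arm", "payload": {
  "series": [
    [[-0.046, 0, -0.01], [0, -3.8, 0]],
    [[-0.046, 0, -0.0105], [0, -3.8, 0]],
    [[-0.046, 0, -0.011], [0, -3.8, 0]],
    [[-0.046, 0, -0.012], [0, -3.8, 0]],
    [[-0.046, 0, -0.013], [0, -3.8, 0]]
  ]
}}

```text
t: 2.1
eef_pos: [569.6, -74.8, 333.2]
tool_rot: [[-0.316, 0.0, 0.949], [-0.949, -0.0, -0.316], [0.0, -1.0, 0.0]]
force: [0.2, -1.0, 0.8]
grip_width: -0.1
```

Run:
```python
from h import *
st()
plan(np.linspace(env.read_state()['eef_pos'],[572,205,330],7)[1:])
```

```text
t 2.1 pos [569.6 -74.8 333.2] F [ 0.2 -1.   0.8] w -0.1
rot left [-1.000e-02 -1.921e+01  0.000e+00]
[[-0.0444, 0.0005, -0.0144], [-0.0, -3.2, 0.0]]
[[-0.0451, 0.0005, -0.0119], [-0.0, -3.2, 0.0]]
[[-0.0457, 0.0005, -0.0093], [-0.0, -3.2, 0.0]]
[[-0.0461, 0.0005, -0.0067], [-0.0, -3.2, 0.0]]
[[-0.0464, 0.0005, -0.0042], [-0.0, -3.2, 0.0]]
[[-0.0466, 0.0005, -0.0016], [-0.0, -3.2, 0.0]]
```

Call:
{"api": "jog_arm", "payload": {
  "series": [
    [[-0.0444, 0.0005, -0.0144], [0, -3.2, 0]],
    [[-0.0451, 0.0005, -0.0119], [0, -3.2, 0]],
    [[-0.0457, 0.0005, -0.0093], [0, -3.2, 0]],
    [[-0.0461, 0.0005, -0.0067], [0, -3.2, 0]],
    [[-0.0464, 0.0005, -0.0042], [0, -3.2, 0]]
  ]
}}

```text
t: 2.6
eef_pos: [571.6, 158.4, 331.0]
tool_rot: [[-0.043, 0.001, 0.999], [-0.999, -0.0, -0.043], [0.0, -1.0, 0.001]]
force: [0.5, -0.5, -0.7]
grip_width: -0.1
```

Call:
{"api": "jog_arm", "payload": {
  "series": [
    [[-0.0466, 0.0005, -0.0016], [0, -3.2, 0]],
    [[0, 0, 0], [0, 0, 0]],
    [[0, 0, 0], [0, 0, 0]]
  ]
}}

```text
t: 2.9
eef_pos: [572.1, 204.1, 330.1]
tool_rot: [[0.013, -0.0, 1.0], [-1.0, -0.0, 0.013], [0.0, -1.0, -0.0]]
force: [-0.6, -0.0, 0.5]
grip_width: 0.3
```

Run:
```python
from h import *
st();s=env.read_state();print(s['tool_rot'].round(3))
p,d=snap("side",1);cv2.imwrite("pics/side1z.png",cv2.resize(p[100:350,160:410,::-1],None,fx=2.3,fy=2.3,interpolation=cv2.INTER_CUBIC))
for a in np.linspace(.75,0,11): print(round(a,2),pw(14-160*np.cos(a),75,152+160*np.sin(a)).round(1))
plan([[572,205,275]])
```

```text
t 2.9 pos [572.1 204.1 330.1] F [-0.6 -0.   0.5] w 0.3
[[ 0.013 -0.     1.   ]
 [-1.    -0.     0.013]
 [ 0.    -1.    -0.   ]]
0.75 [571.7 204.8 261.1]
0.68 [571.8 197.  252. ]
0.6 [571.9 189.8 242.3]
0.52 [572.  183.4 232.2]
0.45 [572.1 177.8 221.6]
0.38 [572.2 173.  210.6]
0.3 [572.2 169.  199.3]
0.22 [572.3 165.9 187.7]
0.15 [572.3 163.7 175.9]
0.08 [572.3 162.3 164. ]
0.0 [572.3 161.9 152. ]
rot left [ 0.01 -0.15  0.03]
[[-0.002, 0.0552, -0.0003], [0.01, -0.15, 0.03]]
```

View pics/side1z.png

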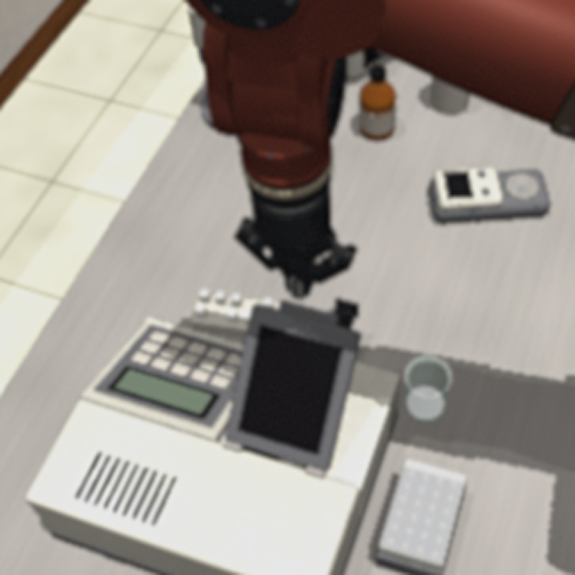

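Call:
{"api": "jog_arm", "payload": {
  "series": [
    [[0, 0.015, 0], [0, 0, 0]],
    [[0, 0.015, 0], [0, 0, 0]],
    [[0, 0.015, 0], [0, 0, 0]],
    [[0, 0.01, 0], [0, 0, 0]],
    [[0, 0.008, 0], [0, 0, 0]]
  ]
}}

```text
t: 3.45
eef_pos: [572.5, 201.8, 266.8]
tool_rot: [[0.009, -0.0, 1.0], [-1.0, -0.001, 0.009], [0.001, -1.0, -0.0]]
force: [-0.5, -3.3, 4.2]
grip_width: 0.3
```

Call:
{"api": "jog_arm", "payload": {
  "series": [
    [[0.001, 0.006, 0], [0, 0, 0]],
    [[0.006, 0.008, 0], [0, 0, 0]],
    [[0.004, 0.005, 0], [0, 0, 0]]
  ]
}}

```text
t: 3.75
eef_pos: [572.5, 191.6, 247.7]
tool_rot: [[0.011, 0.0, 1.0], [-1.0, 0.0, 0.011], [-0.0, -1.0, 0.0]]
force: [-0.0, 1.0, 0.8]
grip_width: -0.0
```

Call:
{"api": "jog_arm", "payload": {
  "series": [
    [[0.005, 0.007, 0], [0, 0, 0]],
    [[0.004, 0.008, 0], [0, 0, 0]],
    [[0.003, 0.006, 0], [0, 0, 0]],
    [[0.003, 0.006, 0], [0, 0, 0]],
    [[0.002, 0.005, 0], [0, 0, 0]]
  ]
}}

```text
t: 4.25
eef_pos: [572.6, 174.7, 215.6]
tool_rot: [[0.011, -0.0, 1.0], [-1.0, -0.0, 0.011], [0.0, -1.0, -0.0]]
force: [-0.7, 0.7, 1.1]
grip_width: 0.5
```

Call:
{"api": "jog_arm", "payload": {
  "series": [
    [[0.003, 0.007, 0], [0, 0, 0]],
    [[0.002, 0.007, 0], [0, 0, 0]],
    [[0.002, 0.007, 0], [0, 0, 0]],
    [[0.001, 0.006, 0], [0, 0, 0]],
    [[0.001, 0.006, 0], [0, 0, 0]]
  ]
}}

```text
t: 4.75
eef_pos: [572.7, 166.0, 182.7]
tool_rot: [[0.011, -0.0, 1.0], [-1.0, -0.0, 0.011], [0.0, -1.0, -0.0]]
force: [-0.3, -0.7, 0.6]
grip_width: -0.0
```

Run:
```python
from h import *
st()
p,d=snap("side",2);cv2.imwrite("pics/side2z.png",cv2.resize(p[100:350,160:410,::-1],None,fx=2.3,fy=2.3,interpolation=cv2.INTER_CUBIC))
```

```text
t 4.75 pos [572.7 166.  182.7] F [-0.3 -0.7  0.6] w -0.0
```

View pics/side2z.png

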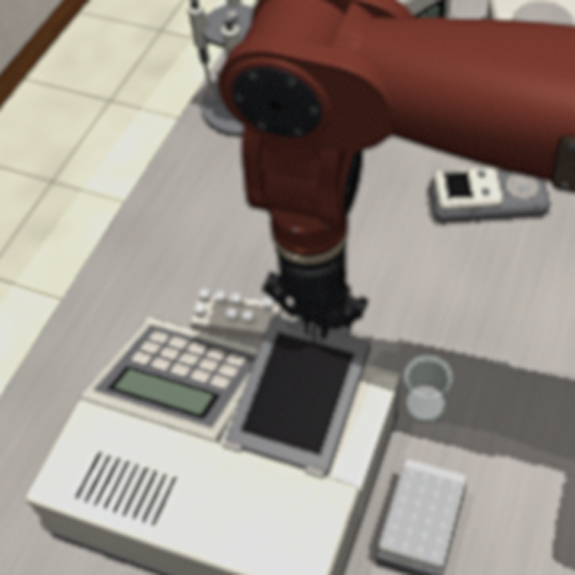

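The lid is coming down under the fingertips (around pixel 315,335 of the crop). I'll continue.

Call:
{"api": "jog_arm", "payload": {
  "series": [
    [[0.001, 0.006, 0], [0, 0, 0]],
    [[0.001, 0.006, 0], [0, 0, 0]],
    [[0.001, 0.006, 0], [0, 0, 0]],
    [[0, 0.004, 0], [0, 0, 0]],
    [[0, 0.003, 0], [0, 0, 0]]
  ]
}}

```text
t: 5.3
eef_pos: [572.7, 162.9, 157.8]
tool_rot: [[0.011, -0.0, 1.0], [-1.0, -0.0, 0.011], [0.0, -1.0, -0.0]]
force: [-0.2, -1.1, 1.0]
grip_width: -0.2
```

Call:
{"api": "jog_arm", "payload": {
  "series": [
    [[0, 0.003, 0], [0, 0, 0]],
    [[0, 0.002, 0], [0, 0, 0]],
    [[0, 0, 0], [0, 0, 0]]
  ]
}}

```text
t: 5.6
eef_pos: [572.7, 163.1, 153.0]
tool_rot: [[0.011, -0.0, 1.0], [-1.0, -0.0, 0.011], [0.0, -1.0, -0.0]]
force: [0.3, -0.1, -0.2]
grip_width: -0.2
```

Call:
{"api": "jog_arm", "payload": {
  "series": [
    [[0, 0.001, 0], [0, 0, 0]],
    [[0, 0.001, 0], [0, 0, 0]],
    [[0, 0, 0], [0, 0, 0]]
  ]
}}

```text
t: 5.9
eef_pos: [572.8, 163.1, 151.2]
tool_rot: [[0.011, 0.0, 1.0], [-1.0, -0.0, 0.011], [0.0, -1.0, 0.0]]
force: [-0.3, 0.5, 0.2]
grip_width: 0.1
```

Call:
{"api": "jog_arm", "payload": {
  "series": [
    [[0, 0.001, 0], [0, 0, 0]],
    [[0, 0.001, 0], [0, 0, 0]],
    [[0, 0, 0], [0, 0, 0]]
  ]
}}

```text
t: 6.2
eef_pos: [572.9, 163.1, 150.0]
tool_rot: [[0.011, 0.001, 1.0], [-1.0, -0.0, 0.011], [0.0, -1.0, 0.001]]
force: [-1.2, -0.6, 5.7]
grip_width: -0.1
```

Call:
{"api": "jog_arm", "payload": {
  "series": [
    [[0, 0.001, 0], [0, 0, 0]],
    [[0, 0, 0], [0, 0, 0]]
  ]
}}

```text
t: 6.4
eef_pos: [572.9, 163.1, 149.9]
tool_rot: [[0.011, 0.001, 1.0], [-1.0, -0.0, 0.011], [0.0, -1.0, 0.001]]
force: [-5.4, -1.0, 11.7]
grip_width: 0.5
```

Call:
{"api": "jog_arm", "payload": {
  "series": [
    [[0, 0.001, 0], [0, 0, 0]],
    [[0, 0, 0], [0, 0, 0]]
  ]
}}

```text
t: 6.6
eef_pos: [573.0, 163.1, 149.8]
tool_rot: [[0.011, 0.002, 1.0], [-1.0, -0.0, 0.011], [0.0, -1.0, 0.002]]
force: [-7.5, -0.9, 16.6]
grip_width: 0.2
```

Call:
{"api": "jog_arm", "payload": {
  "series": [
    [[0, -0.02, 0], [0, 0, 0]],
    [[0, -0.03, 0], [0, 0, 0]],
    [[0.04, -0.01, 0], [0, 0, 0]],
    [[0.042, 0, 0.0], [0, 0, 0]],
    [[0, 0, 0], [0, 0, 0]]
  ],
  "fingers": 0.75
}}

```text
t: 7.1
eef_pos: [574.2, 77.2, 207.7]
tool_rot: [[0.007, 0.001, 1.0], [-1.0, -0.001, 0.007], [0.001, -1.0, 0.001]]
force: [-0.8, -0.1, -0.3]
grip_width: 63.9
```

Run:
```python
from h import *
st()
p,d=snap("side",3);cv2.imwrite("pics/side3z.png",cv2.resize(p[100:350,160:410,::-1],None,fx=2.3,fy=2.3,interpolation=cv2.INTER_CUBIC))
p,d=snap("top",3);cv2.imwrite("pics/top3z.png",cv2.resize(p[110:270,140:340,::-1],None,fx=3.5,fy=3.5,interpolation=cv2.INTER_CUBIC))
for uv in ((235,205),(215,205),(230,195),(230,215),(247,205),(251,205)): print(uv,world("top",uv,d[uv[1],uv[0]]).round(1))
```

```text
t 7.1 pos [574.2  77.2 207.7] F [-0.8 -0.1 -0.3] w 63.9
(235, 205) [516.   77.2 678.5]
(215, 205) [516.8 111.8 671.3]
(230, 195) [534.2  89.1 663.7]
(230, 215) [499.6  84.6 679.9]
(247, 205) [516.3  58.2 675. ]
(251, 205) [515.6  50.2 682.9]
```

View pics/top3z.png

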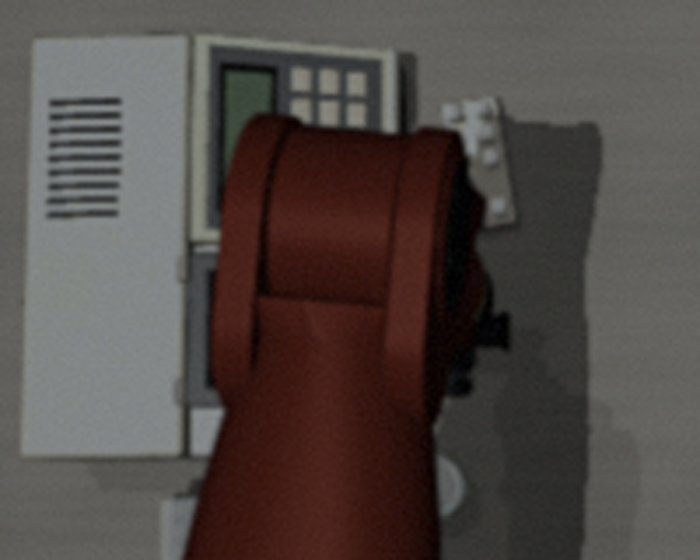

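View pics/side3z.png

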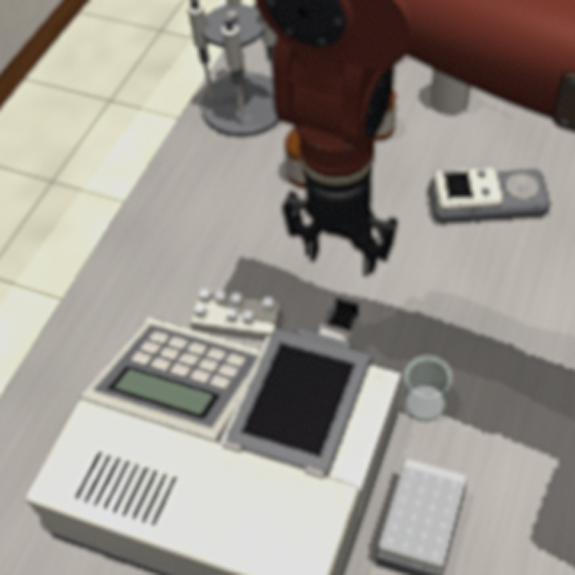

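Run:
```python
from h import *
d=np.load("pics/side3.npy")
for uv in ((290,274),(283,290),(300,252),(292,250),(312,256),(304,247)): print(uv,world("side",uv,d[uv[1],uv[0]]).round(1))
V,U=np.mgrid[225:250,295:325];m=[]
for v,u in zip(V.ravel(),U.ravel()):
    w=world("side",(u,v),d[v,u]); m.append((u,v,*w))
m=np.array(m);g=m[(m[:,4]>84)&(m[:,4]<92)&(m[:,3]<115)]
print(len(g),g[:,2:].min(0),g[:,2:].max(0),np.median(g[:,2:],0))
for t in("grip_head","barrel_mouth"):
    for r in env.mark_of("side",t)[:2]:print(t,r['position'],r['confidence'],atz("side",r['position'],75))
print([proj("side",pw(-227.5+a,75+b,88)).round(1) for a,b in((22,14),(22,-14),(-22,14),(-22,-14))])
img=cv2.imread("pics/side3.png")
c=cv2.resize(img[215:265,280:350],None,fx=10,fy=10,interpolation=cv2.INTER_CUBIC)
for a,b,z in((22,14,88),(22,-14,88),(-22,14,88),(-22,-14,88),(22.5,21,103),(22.5,-21,103),(59.5,35,134),(59.5,-35,134)):
    q=(proj("side",pw(-227.5+a,75+b,z))-[280,215]+.5)*10;cv2.circle(c,tuple(int(x) for x in q),5,(0,0,255),-1)
cv2.imwrite("pics/g3.png",c)
plan([[573.4,80.4,100],[573.4,80.4,70]])
```

```text
(290, 274) [569.4 242.3 137.8]
(283, 290) [570.1 292.7 136.4]
(300, 252) [568.9 165.4 133.8]
(292, 250) [592.4 167.8 135.9]
(312, 256) [531.1 168.6 137.4]
(304, 247) [564.2 145.  132. ]
155 [554.6062876   56.48105841  84.00959382] [596.38792888 114.88884739  91.9656972 ] [576.29682613  86.81248322  88.56455898]
grip_head [307.9, 238.4] 0.58 [576.94239761  79.99125686  75.        ]
grip_head [372.9, 183.2] 0.21 [ 440.93992546 -204.02896477   75.        ]
barrel_mouth [303.6, 244.7] 0.9 [581.68449942 105.82241542  75.        ]
[array([310.8, 243.6]), array([302.2, 241.1]), array([315.4, 232.1]), array([306.9, 229.7])]
rot left [ 0.02 -0.14 -0.01]
[[0.0013, 0.107, -0.0001], [0.01, -0.07, -0.01]]
[[0.0, 0.03, 0.0], [0.01, -0.07, -0.01]]
```

View pics/g3.png

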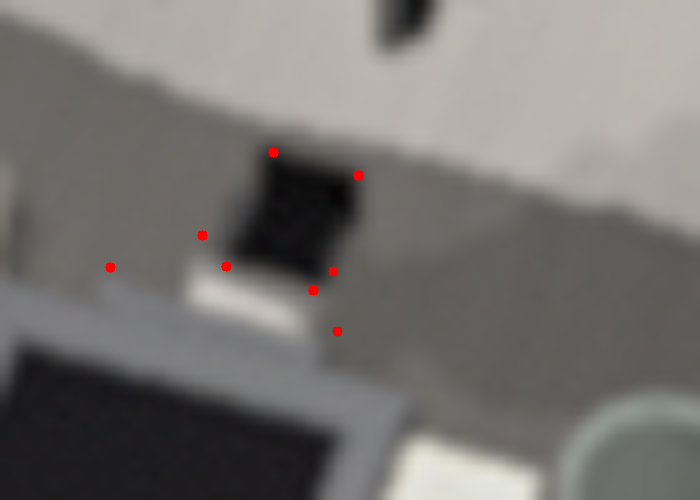

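Call:
{"api": "jog_arm", "payload": {
  "series": [
    [[-0.003, 0.03, 0], [0, 0, 0]],
    [[0, 0.03, 0], [0, 0, 0]],
    [[0, 0.03, 0], [0, 0, 0]],
    [[0, 0.025, 0], [0, 0, 0]],
    [[0, 0.012, 0], [0, 0, 0]]
  ]
}}

```text
t: 7.8
eef_pos: [571.9, 85.4, 77.4]
tool_rot: [[0.013, -0.004, 1.0], [-1.0, 0.0, 0.013], [-0.0, -1.0, -0.004]]
force: [0.3, -0.0, 0.2]
grip_width: 63.9
```

Call:
{"api": "jog_arm", "payload": {
  "series": [
    [[0, 0.007, 0], [0, 0, 0]],
    [[0, 0.003, 0], [0, 0, 0]],
    [[0, 0, 0], [0, 0, 0]]
  ]
}}

```text
t: 8.1
eef_pos: [574.1, 84.2, 71.0]
tool_rot: [[0.011, 0.001, 1.0], [-1.0, -0.0, 0.011], [0.0, -1.0, 0.001]]
force: [-0.4, 0.3, -0.0]
grip_width: 64.3
```

Run:
```python
from h import *
st()
p,d=snap("side",4);cv2.imwrite("pics/side4z.png",cv2.resize(p[200:280,260:360,::-1],None,fx=7,fy=7,interpolation=cv2.INTER_CUBIC))
```

```text
t 8.1 pos [574.1  84.2  71. ] F [-0.4  0.3 -0. ] w 64.3
```

View pics/side4z.png

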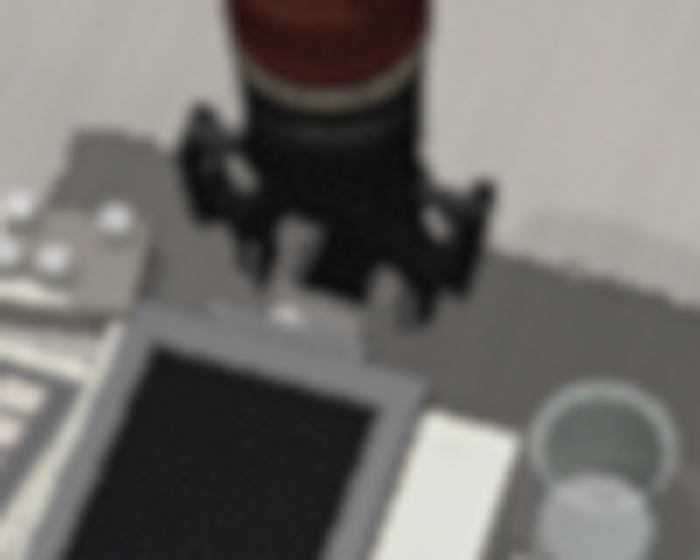

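Call:
{"api": "jog_arm", "payload": {
  "series": [
    [[0.0035, 0.001, 0], [0, 0, 0]],
    [[0, 0, 0], [0, 0, 0]]
  ]
}}

```text
t: 8.35
eef_pos: [574.1, 80.1, 70.0]
tool_rot: [[0.011, 0.001, 1.0], [-1.0, -0.0, 0.011], [0.0, -1.0, 0.001]]
force: [0.5, 0.2, 0.7]
grip_width: 64.0
```

Call:
{"api": "jog_arm", "payload": {
  "series": [
    [[0, 0, 0], [0, 0, 0]],
    [[0, 0, 0], [0, 0, 0]],
    [[0, 0, 0], [0, 0, 0]],
    [[0, 0, 0], [0, 0, 0]],
    [[0, 0, 0], [0, 0, 0]]
  ],
  "fingers": 0
}}

```text
t: 8.85
eef_pos: [574.5, 80.4, 70.3]
tool_rot: [[0.011, 0.002, 1.0], [-1.0, -0.0, 0.011], [0.0, -1.0, 0.002]]
force: [0.0, -1.3, 5.7]
grip_width: 27.8
```

Call:
{"api": "jog_arm", "payload": {
  "series": [
    [[0, 0, 0], [0, 0, 0]],
    [[0, 0, 0], [0, 0, 0]],
    [[0, 0, 0], [0, 0, 0]]
  ]
}}

```text
t: 9.15
eef_pos: [574.5, 80.4, 70.3]
tool_rot: [[0.011, 0.002, 1.0], [-1.0, -0.0, 0.011], [0.0, -1.0, 0.002]]
force: [0.4, -0.3, 5.3]
grip_width: 27.7
```

Call:
{"api": "jog_arm", "payload": {
  "series": [
    [[0.002, 0, 0], [0, 0, 0]],
    [[0.002, 0, 0], [0, 0, 0]],
    [[0, 0, 0], [0, 0, 0]]
  ]
}}

```text
t: 9.45
eef_pos: [574.5, 76.9, 70.4]
tool_rot: [[0.011, 0.002, 1.0], [-1.0, 0.001, 0.011], [-0.001, -1.0, 0.002]]
force: [0.2, 2.3, 5.3]
grip_width: 27.8
```

Call:
{"api": "jog_arm", "payload": {
  "series": [
    [[0.006, 0, 0], [0, 0, 0]],
    [[0.008, 0, 0], [0, 0, 0]],
    [[0.008, 0, 0], [0, 0, 0]],
    [[0.008, 0, 0], [0, 0, 0]],
    [[0.004, 0, 0], [0, 0, 0]]
  ]
}}

```text
t: 9.95
eef_pos: [575.1, 42.7, 70.3]
tool_rot: [[0.011, 0.002, 1.0], [-1.0, 0.001, 0.011], [-0.001, -1.0, 0.002]]
force: [2.3, 5.2, 4.5]
grip_width: 27.5
```

Call:
{"api": "jog_arm", "payload": {
  "series": [
    [[0.006, 0, 0], [0, 0, 0]],
    [[0.006, 0, 0], [0, 0, 0]],
    [[0.004, 0, 0], [0, 0, 0]],
    [[0, 0, 0], [0, 0, 0]],
    [[0, 0, 0], [0, 0, 0]]
  ]
}}

```text
t: 10.45
eef_pos: [575.4, 26.9, 70.3]
tool_rot: [[0.011, 0.003, 1.0], [-1.0, 0.001, 0.011], [-0.001, -1.0, 0.003]]
force: [2.3, 3.8, 6.3]
grip_width: 27.6
```

Run:
```python
from h import *
st()
for n,a,b,c,e in(("side",200,280,260,360),("top",160,250,220,320)):
    p,d=snap(n,5);cv2.imwrite(f"pics/{n}5z.png",cv2.resize(p[a:b,c:e,::-1],None,fx=6.5,fy=6.5,interpolation=cv2.INTER_CUBIC))
```

```text
t 10.45 pos [575.4  26.9  70.3] F [2.3 3.8 6.3] w 27.6
```

View pics/side5z.png

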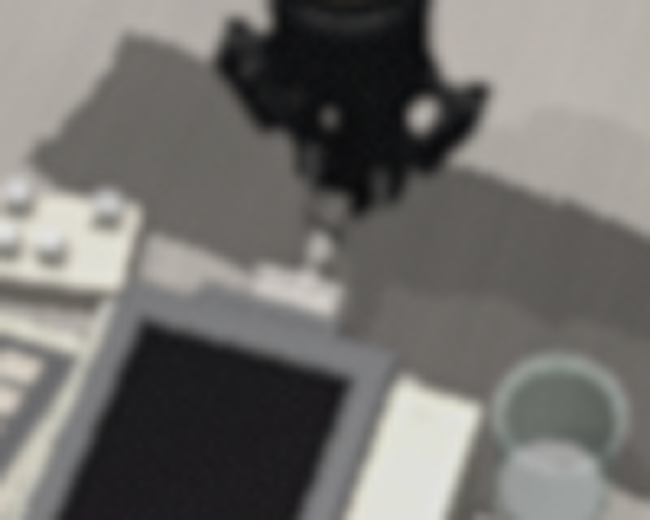

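View pics/top5z.png

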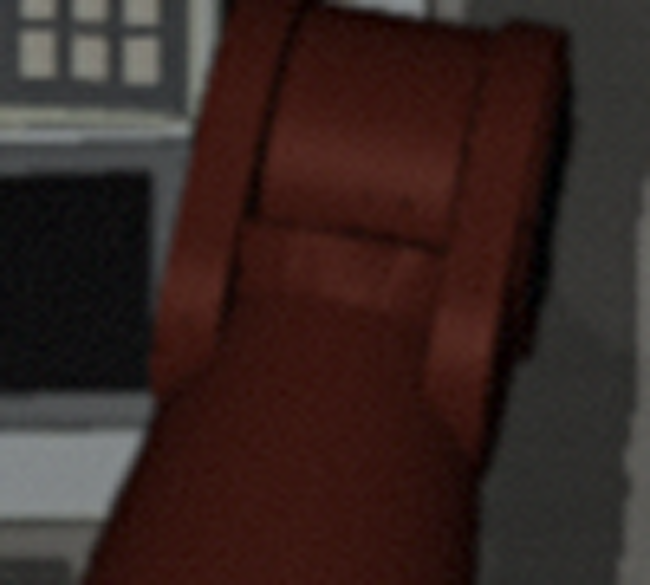

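Call:
{"api": "jog_arm", "payload": {
  "series": [
    [[0.003, 0, 0], [0, 0, 0]],
    [[0.0035, 0, 0], [0, 0, 0]],
    [[0, 0, 0], [0, 0, 0]],
    [[0, 0, 0], [0, 0, 0]]
  ]
}}

```text
t: 10.95
eef_pos: [575.5, 20.5, 70.3]
tool_rot: [[0.011, 0.003, 1.0], [-1.0, 0.001, 0.011], [-0.001, -1.0, 0.003]]
force: [3.4, 3.3, 4.9]
grip_width: 27.9
```

Run:
```python
from h import *
st()
P=[snap("side","6%d"%i)[0].astype(float) for i in range(8)]
p=np.mean(P,0).astype(np.uint8)
c=cv2.resize(p[222:257,292:327,::-1],None,fx=16,fy=16,interpolation=cv2.INTER_CUBIC)
def dot(P,col):
    q=(proj("side",P)-[292,222]+.5)*16;cv2.circle(c,tuple(int(x) for x in q),4,col,-1)
for k,dx in enumerate((0,20,40,60)):dot(pw(-205-dx,75,75+6.5),(0,0,255) if k==0 else (0,255,0))
dot(pw(-205,75+14,75+14),(255,0,0));dot(pw(-205-60-0.5,75,88),(0,255,255))
cv2.imwrite("pics/side6z.png",c)
st()
```

```text
t 10.95 pos [575.5  20.5  70.3] F [3.4 3.3 4.9] w 27.9
t 11.35 pos [575.5  20.6  70.3] F [2.4 3.4 6.1] w 27.7
```

View pics/side6z.png

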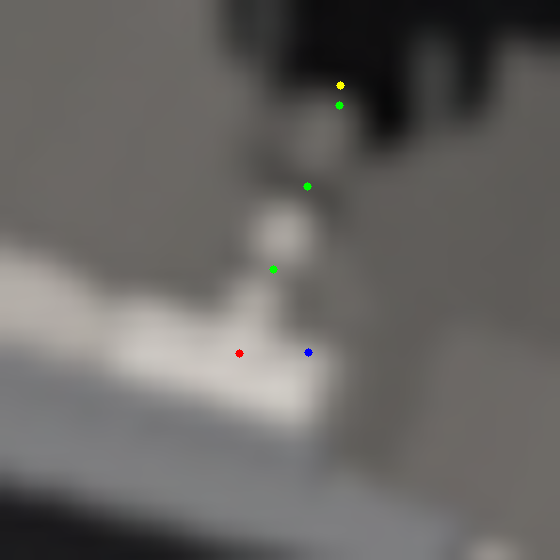

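Run:
```python
from h import *
from scipy.ndimage import map_coordinates
P=np.mean([cv2.imread(f"pics/side6{i}.png").astype(float).mean(2) for i in range(8)],0)
dx=np.arange(0,62,1.0)
for off in(-2,0,2):
    q=np.array([proj("side",pw(-205-x,75+off,75+6.3)) for x in dx]);v=map_coordinates(P,[q[:,1],q[:,0]],order=3)
    print(off,[(int(x),int(a)) for x,a in zip(dx,v)][::1])
```

```text
-2 [(0, 195), (1, 195), (2, 193), (3, 191), (4, 188), (5, 184), (6, 180), (7, 175), (8, 171), (9, 168), (10, 165), (11, 163), (12, 161), (13, 159), (14, 155), (15, 149), (16, 143), (17, 137), (18, 132), (19, 128), (20, 128), (21, 130), (22, 135), (23, 142), (24, 149), (25, 154), (26, 158), (27, 161), (28, 161), (29, 160), (30, 157), (31, 153), (32, 146), (33, 138), (34, 128), (35, 118), (36, 107), (37, 96), (38, 88), (39, 81), (40, 78), (41, 78), (42, 80), (43, 85), (44, 89), (45, 94), (46, 97), (47, 100), (48, 102), (49, 103), (50, 104), (51, 104), (52, 104), (53, 104), (54, 103), (55, 102), (56, 99), (57, 95), (58, 90), (59, 84), (60, 77), (61, 68)]
0 [(0, 195), (1, 195), (2, 194), (3, 192), (4, 189), (5, 185), (6, 181), (7, 176), (8, 172), (9, 169), (10, 166), (11, 164), (12, 161), (13, 158), (14, 154), (15, 149), (16, 142), (17, 136), (18, 131), (19, 129), (20, 129), (21, 132), (22, 137), (23, 143), (24, 150), (25, 156), (26, 160), (27, 162), (28, 162), (29, 161), (30, 157), (31, 152), (32, 146), (33, 137), (34, 127), (35, 116), (36, 104), (37, 94), (38, 86), (39, 80), (40, 78), 
[... 167 characters left out ...]
, (57, 93), (58, 88), (59, 81), (60, 74), (61, 65)]
2 [(0, 192), (1, 191), (2, 190), (3, 188), (4, 185), (5, 180), (6, 175), (7, 169), (8, 164), (9, 160), (10, 157), (11, 153), (12, 150), (13, 147), (14, 143), (15, 138), (16, 132), (17, 126), (18, 123), (19, 122), (20, 123), (21, 127), (22, 132), (23, 138), (24, 144), (25, 149), (26, 152), (27, 153), (28, 152), (29, 150), (30, 146), (31, 140), (32, 134), (33, 125), (34, 116), (35, 106), (36, 96), (37, 87), (38, 81), (39, 77), (40, 76), (41, 77), (42, 80), (43, 84), (44, 88), (45, 91), (46, 94), (47, 96), (48, 97), (49, 97), (50, 97), (51, 97), (52, 96), (53, 95), (54, 94), (55, 91), (56, 88), (57, 83), (58, 78), (59, 71), (60, 64), (61, 56)]
```

Run:
```python
from h import *
d=np.load("pics/side67.npy")
for u,v in((290,274),(283,290),(297,256),(312,258)):print(world("side",(u,v),np.median(d[v-1:v+2,u-1:u+2])).round(1))
st();print(env.finish_job())
```

```text
[569.1 242.9 139. ]
[569.7 293.4 138.1]
[570.9 183.7 139.8]
[529.1 174.3 136.7]
t 11.35 pos [575.5  20.6  70.3] F [2.4 3.4 6.1] w 27.7
the job is handed in; nothing more can be done
None
```

The lid is shut, and the draw rod is being held at its third ring mark. I handed the job in at about 11.4 s.

- **Lid:** I pushed it down with the closed fingertips until it hit a hard stop, at about 17 N. Afterwards the depth readings put its outer face at 137–140 mm from hinge to front; shut should be 138 mm.
- **Rod:** I pinched the grip from above across the lock button, and the rod came free at about 2 N. I then drew it 59.8 mm, going by the measured tool position.
- **Ring check:** In the side camera, rings 1 and 2 lay about 40.3 and 19.5 mm out from the computed mouth position. That puts ring 3 at the mouth to within roughly 1 mm; the camera calibration is only good to about 2 mm. Ring 3 itself could not be made out.
- **Holding:** At hand-in the tool was steady, with 3.4 N of spring pull and other force components up to about 6 N.

**Disagreements:**
- The gripper read 27.7 mm closed, where 29 mm was expected with the button fully in. The rod still moved freely.
- The first top-camera reading of the grip was about 20 mm off. I used the position worked out from the photometer instead, and the side view confirmed it.

The arm touched nothing else on the bench that I could see.

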